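# Mark the truffle dish and present it turned a quarter turn

## Task

The blue serving dish with the chocolate truffle is for the guest with the red ring: slip the red ring over the top of the dish's upright wooden stem, let go, and let it slide right down onto the metal shoulder. Then take the dish by that stem, lift it straight up clear of the breakfast board before turning it, and turn it a quarter turn in the air (either way round) so that its arched handle runs along the board's long sides. Keep it level with the truffle always inside the white middle circle, leave everything else alone, and finish while still holding the dish steady and level over the board and at least 6 cm above it.

Things in the scene. Friction and masses are not known exactly. Their poses are not given: they have to be found in the camera images.
- dish_stem (a point): Point on the axis of the dish's upright round wooden stem (16 mm diameter, last 4 mm tapered to 8 mm), 131 mm above the underside of the dish's foot, 36 mm above the shoulder disc, 20 mm below the stem's top: take the dish near here. Axes: z up the stem, x along the arched handle (legs at +x and -x).
- dish: Loose blue dish, 0.3 kg, 145 mm across, 34 mm high, inside a shallow 8 degree cone; origin under its 80 mm foot. A steel arched handle (8 mm rod, 94 mm high) spans it along its x axis and carries, over the centre, a steel shoulder disc (30 mm wide, top at 95 mm) and the 56 mm high stem (top at 151 mm). It hangs in balance. At first it stands on the board, arch within 15 degrees of the board's x axis.
- dish_well (a point): Centre of the inside of the dish, 10 mm above the underside of its foot, at the middle of a white painted circle of 40 mm diameter; same axes as the dish's stem point.
- truffle_center (a point): Centre of the loose chocolate truffle, a dark brown ball of 30 mm diameter, 16 g, that lies in the middle of the dish and can roll.
- red_ring_center (a point): Centre (half-way up) of the loose red plastic marker ring: outer diameter 34 mm, hole 21 mm, 16 mm high, lying flat on the table with its axis (z) upright. Seated on the dish its centre is 28 mm below the stem point.
- yellow_ring_center (a point): Centre of an equal ring in yellow, for another guest: leave it.
- board: Small wooden breakfast board fixed on the table, 170 mm along its x axis, 250 mm along its y axis (the long sides), 14 mm thick; origin at the centre of its underside, on the table.
- pot: Green enamel coffee pot, 116 mm across the base, 167 mm high, with spout and handle; origin under its centre. Bystander.
- jam_jar: Jam jar with a red screw cap, 68 mm across, 95 mm high; origin under its centre. Bystander.
- mug: White mug, 82 mm across, 90 mm high; origin under its centre. Bystander.
- butter_curler: Butter curler lying flat, 205 mm long, dark wooden handle; origin where handle and steel meet, on the table. Bystander.
Mind the look-alikes: they are no part of the job. There is more than one size of the part that bears red_ring_center; the job needs the smallest.

How it is judged:
By the outcome, as a careful person would: the job done as asked, in the order asked, and still so for the second after the job is handed in, while the arm keeps its last pose, push and grip.
It also fails if it takes over 54 s, if anything falls off the work surface, if the arm or the gripper's body presses on something with over 40 N, if the wrist force passes 120 N, or if a joint passes its speed limit or range.

## Robot

A 6-joint arm with a two-finger parallel gripper is mounted at the origin on the work surface. World frame = base frame: x ahead of the robot, y to its left, z up, the work surface at z = 0. Lengths are in m, angles in degrees, forces in N, time in s.
With the tool pointing down it reaches from about 0.4 to 0.825 m from the base axis. Payload 7 kg.
Tool frame: the origin (TCP) lies midway between the tips of the shut fingers; the grasp point (between the pads) lies 19 mm behind it (ctrl.hold_point_z is the distance from the TCP to the grasp point, in m); z points along the fingers, y is the line along which they close (so a half turn about z gives the same grasp; the last joint's range is limited). The gripper opens to 88 mm and grips with 3 to 60 N. Pads are 19 mm wide; open, the fingers measure 130 mm over their backs; the gripper's body (78 mm by 193 mm) begins 47 mm behind the grasp point.
Start: joints at [83.829, 20.546, 0.682, 0, -70.136, -16.507], TCP at [0.26, 0.623, 0.227] pointing down, gripper open.
Joint ranges: [-176.03, 176.03], [-82.01, 121.73], [-58.28, 71.71], [-173.87, 95.51], [-174.79, -0.11], [-173.66, 173.66]. Speed limits (degrees/s): [136.94, 136.94, 172.46, 180, 180, 180].

## Interface

Orientations are given as [roll, pitch, yaw] about the fixed x, y, z axes, in that order (R = Rz(yaw) Ry(pitch) Rx(roll)).
In Python, from plant import ctrl gives the robot as it stands.
- The arm moves only by the tool apply_moves, never from a script. Its argument "deltas" is a list of rows, each an object with "fingers": the finger opening in mm, from 0 to 87.6; "delta_pos": the shift along the tool's x, y, z in mm, a list of three; "angular": the turn, a rotation vector about the tool's x, y, z in degrees, a list of three. A call has 1 to 10 rows; each row is the pose to reach, as a shift and turn from the pose commanded when the call began, along the tool's axes at that moment; what a row does not reach only later rows make up. A row lasts 1/10 s, in which the tool goes at most 50 mm and 8.59 degrees, less where a joint would pass 70% of its speed; a pose out of reach is approached as far as the arm can. A call with a gripper value outside its range is refused whole. The fingers move at their own pace and stop on an object; the grip force is fixed at half the most. Time passes only in rows, so rows that repeat a pose let the fingers close. It gives the time, the measured TCP pose, the force, the opening and the grip force at its end, in the units of the state.
- ctrl.get_obs(): the state, without advancing time (a new reading comes with each control period).
- ctrl.snapshot(name): name is "scene" or "top"; returns the picture (384x512x3 uint8, red, green, blue); there is no depth.
- ctrl.camera_params(name): a dict with "fx", "fy", "cx", "cy" (pixels), "cam_to_world" (4x4, takes a point from camera to world coordinates). Camera axes: x right, y up, looking along -z (the intrinsics and any distortion apply to the point x, -y, -z); pixel columns grow to the right and rows downward; lengths in m; the calibration is good to about 2 mm. A picture is of the moment at which its call begins. camera_params takes no time and is no camera call.
- ctrl.close_job(): hands the job in; it is judged then, once.
The state is a dict: "clock": time; "joint_pos": joint angles; "qvel": joint speeds; "tau": joint torques, N m; "tool_pos": TCP position; "orientation": TCP orientation; "force": force on the tool from outside, world axes, zero at the start; "moment": the same for the moment, N m; "opening": finger opening in m; "gripper_force": force on a finger pad.
Only numpy, scipy, OpenCV 4.12 (cv2) and the standard library are available. Lean on these libraries where they do the work, as an engineer would, in place of code of your own. Each camera call takes 0.05 s, during which the arm holds its last target. There are 200 camera calls.

## Working session

There is one attempt and no reset: what is moved stays moved. The work goes in short steps, Python scripts to look and compute and a tool call to move; the robot and the scene stay as the last step left them, time stands still between calls to the robot, and variables do not carry over. Pictures are saved under pics/ and viewed, at most 10 in all, crops included, and the job is handed in when it is done.

Besides the shell and the picture viewer there is one more tool, called after "Emit:" as name(argument=value, ...) on one line, values as JSON. apply_moves: Moves the arm, as the interface text tells. Its arguments: {"type":"object","properties":{"deltas":{"type":"array"}},"required":["deltas"]}

```bash
mkdir -p pics; ls
cat > h.py <<'E'
import numpy as np, cv2
from plant import ctrl
def snap(n,f=None):
    im=ctrl.snapshot(n)
    if f: cv2.imwrite('pics/'+f,im[:,:,::-1])
    return im
def plane(n,u,v,z):
    p=ctrl.camera_params(n);T=np.array(p['cam_to_world'])
    d=T[:3,:3]@np.array([(u-p['cx'])/p['fx'],-(v-p['cy'])/p['fy'],-1]);o=T[:3,3]
    return o+d*(z-o[2])/d[2]
def proj(n,P):
    p=ctrl.camera_params(n);T=np.array(p['cam_to_world'])
    c=T[:3,:3].T@(np.array(P)-T[:3,3]);return p['cx']+p['fx']*c[0]/-c[2],p['cy']-p['fy']*c[1]/-c[2]
def ray(n,u,v):
    a=plane(n,u,v,0);o=np.array(ctrl.camera_params(n)['cam_to_world'])[:3,3];return o,(a-o)/np.linalg.norm(a-o)
def tri(u1,v1,u2,v2):
    o1,d1=ray('scene',u1,v1);o2,d2=ray('top',u2,v2)
    s=np.linalg.lstsq(np.stack([d1,-d2],1),o2-o1,rcond=None)[0]
    a=o1+s[0]*d1;b=o2+s[1]*d2;return (a+b)/2,np.linalg.norm(a-b)
E
python3 - <<'E'
from h import *
np.set_printoptions(precision=4,suppress=True)
a=snap('scene');b=snap('top')
cv2.imwrite('pics/a.png',cv2.resize(a[:,:,::-1],(800,600)));cv2.imwrite('pics/b.png',cv2.resize(b[:,:,::-1],(800,600)))
np.save('a.npy',a);np.save('b.npy',b)
for n in('scene','top'):print(ctrl.camera_params(n))
print(ctrl.get_obs(),ctrl.hold_point_z)
E
```

```text
pics
{'fx': 427.2182164233782, 'fy': 427.2182164233782, 'cx': 257.33919429730065, 'cy': 187.81119309706807, 'cam_to_world': array([[-0.8481, -0.3916,  0.357 ,  0.9446],
       [ 0.5299, -0.6198,  0.5788,  0.5103],
       [-0.0053,  0.6801,  0.7331,  0.8945],
       [ 0.    ,  0.    ,  0.    ,  1.    ]])}
{'fx': 406.86602069597495, 'fy': 406.86602069597495, 'cx': 263.9243837439033, 'cy': 190.4106443539613, 'cam_to_world': array([[-0.018 ,  0.9938, -0.1097,  0.4521],
       [-0.9995, -0.0207, -0.0234, -0.1113],
       [-0.0255,  0.1093,  0.9937,  1.1764],
       [ 0.    ,  0.    ,  0.    ,  1.    ]])}
{'clock': 0.1, 'joint_pos': array([ 83.8293,  20.5897,   0.6394,  -0.0173, -70.1345, -16.5082]), 'qvel': array([-0.0079, -0.1079,  0.045 ,  0.1284,  0.0849,  0.0739]), 'tau': array([ -0.0015, -58.4161,  29.3752,   7.0155,   0.0102,  -0.0001]), 'tool_pos': array([0.2601, 0.6224, 0.2257]), 'orientation': array([179.9141,  -0.0085, -22.6848]), 'force': array([ 0.0324, -0.8775,  0.0719]), 'moment': array([-0.0074, -0.0114, -0.0488]), 'gripper_force': 0.0, 'opening': 0.08807446482917049} 0.0188
```

View pics/a.png

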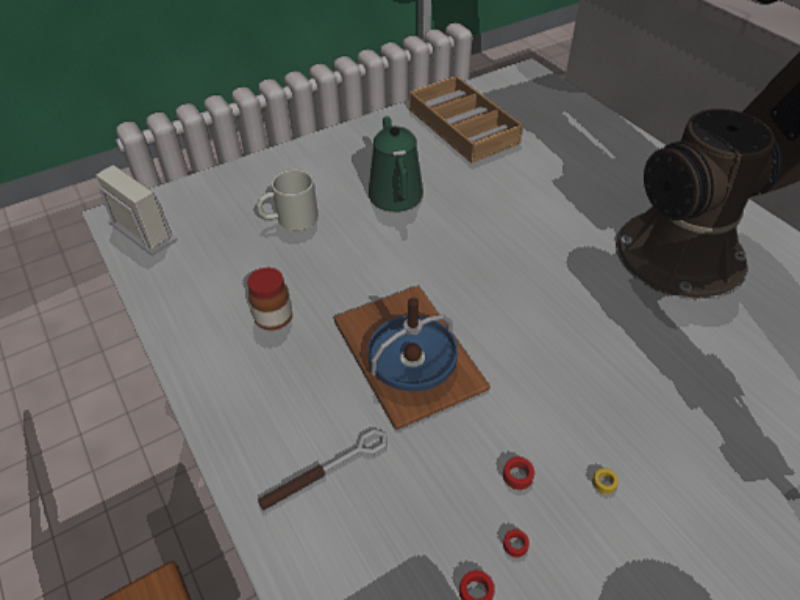

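View pics/b.png

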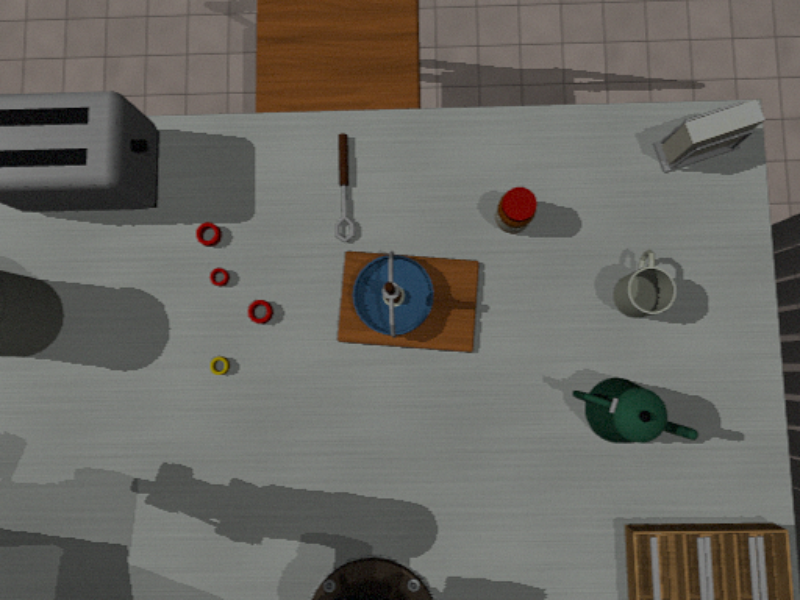

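Top view (800×600) candidates for the red ring: red rings at (208,235), (220,277) and (261,312), the red jar cap at (518,205), and the yellow ring at (220,366). The smallest red ring looks to be the one at (220,277), or (516,543) in the scene view. The dish stem top is at about (390,287) in the top view and (413,300) in the scene view.

Run:
```python
from h import *
np.set_printoptions(precision=4,suppress=True)
a=np.load('a.npy');b=np.load('b.npy')
S={}
for n,im in(('scene',a),('top',b)):
    h=cv2.cvtColor(im,cv2.COLOR_RGB2HSV)
    m=(((h[...,0]<8)|(h[...,0]>172))&(h[...,1]>150)&(h[...,2]>50)).astype(np.uint8)
    cs,_=cv2.findContours(m,cv2.RETR_EXTERNAL,cv2.CHAIN_APPROX_NONE)
    for c in cs:
        if len(c)<15: continue
        (u,v),ax,an=cv2.fitEllipse(c)
        x,y,w,hh=cv2.boundingRect(c)
        o=ctrl.camera_params(n);z=0.008
        f=np.zeros(m.shape,np.uint8);cv2.drawContours(f,[c],-1,1,-1);M=cv2.moments(f,True)
        d=plane(n,x-.0,v,z)-plane(n,x+w,v,z)
        print(n,(round(u,1),round(v,1)),'mom',(round(M['m10']/M['m00'],1),round(M['m01']/M['m00'],1)),'diam',np.linalg.norm(d).round(4),plane(n,M['m10']/M['m00'],M['m01']/M['m00'],z))
def crop(im,u,v,r=22,k=9):
    return cv2.resize(im[v-r:v+r,u-r:u+r,::-1],None,fx=k,fy=k,interpolation=cv2.INTER_CUBIC)
r=np.hstack([crop(b,141,177,25,8),crop(a,330,347,25,8)])
s=np.hstack([crop(b,251,188,40,5)[:, :],crop(a,264,213,40,5)])
cv2.imwrite('pics/c.png',r[:300 and 400]);cv2.imwrite('pics/d.png',s)
```

```text
scene (304.7, 375.0) mom (304.8, 375.0) diam 0.0442 [0.7043 0.2969 0.008 ]
scene (329.9, 347.1) mom (329.9, 347.1) diam 0.0315 [0.6259 0.2791 0.008 ]
scene (331.7, 302.4) mom (331.7, 302.4) diam 0.043 [0.5579 0.2005 0.008 ]
scene (169.8, 180.7) mom (169.8, 180.7) diam 0.0634 [ 0.7112 -0.348   0.008 ]
top (165.9, 199.0) mom (165.9, 199.0) diam 0.0438 [0.562 0.201 0.008]
top (139.9, 176.9) mom (139.9, 176.9) diam 0.0324 [0.6284 0.2782 0.008 ]
top (132.5, 149.2) mom (132.5, 149.2) diam 0.0416 [0.7113 0.3015 0.008 ]
top (331.8, 130.1) mom (331.8, 130.1) diam 0.0641 [ 0.7544 -0.2855  0.008 ]
```

View pics/c.png

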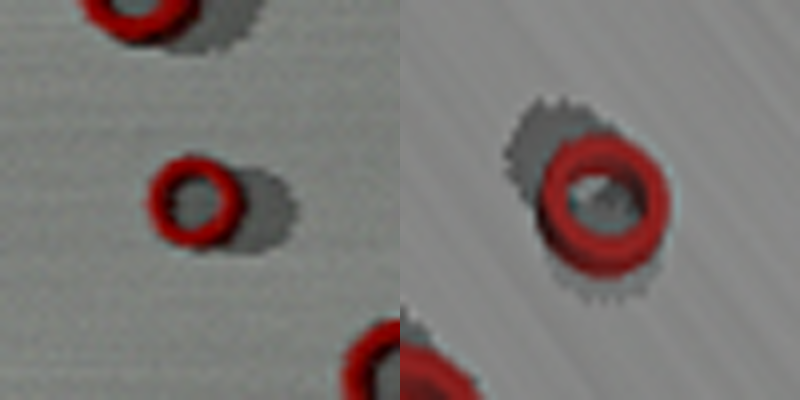

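View pics/d.png

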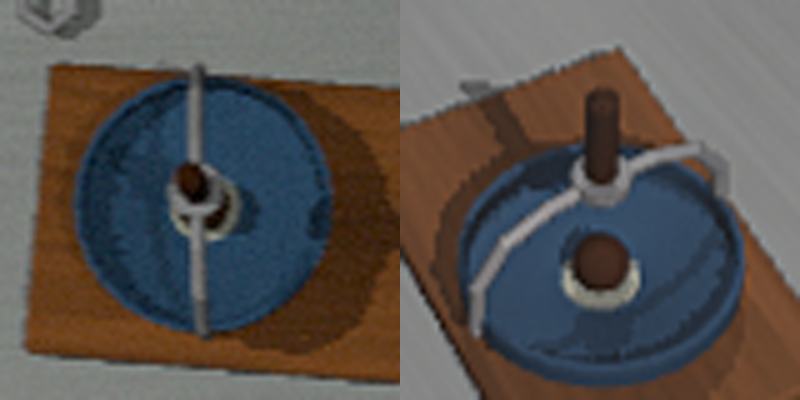

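The crops show that the ring at top-view pixel (140,177) is the smallest red one, about 33 mm across, with the other two near 43 mm. In the dish crops the stem tip is at about (249,182) in the top view and (264,192) in the scene view, and the arch runs between top-view pixels (250,161) and (252,214).

Run:
```python
from h import *
np.set_printoptions(precision=4,suppress=True)
a=np.load('a.npy');b=np.load('b.npy')
print('ring',tri(329.9,347.1,139.9,176.9))
h=cv2.cvtColor(b,cv2.COLOR_RGB2HSV)
def big(m):
    cs,_=cv2.findContours(m.astype(np.uint8),cv2.RETR_EXTERNAL,cv2.CHAIN_APPROX_NONE);return max(cs,key=cv2.contourArea)
blue=(h[...,0]>95)&(h[...,0]<125)&(h[...,1]>90); c=cv2.convexHull(big(blue)); e=cv2.fitEllipse(c.astype(np.float32));print('dish',e,plane('top',*e[0],.048))
print(' diam',np.linalg.norm(plane('top',e[0][0]-e[1][0]/2,e[0][1],.048)-plane('top',e[0][0]+e[1][0]/2,e[0][1],.048)))
br=(h[...,0]>3)&(h[...,0]<18)&(h[...,1]>110);br[:150]=0;br[235:]=0;br[:,:205]=0;br[:,320:]=0
c=big(br);hull=cv2.convexHull(c)[:,0]
W=np.array([plane('top',*p,.014)[:2] for p in hull])
r=cv2.minAreaRect((W*1000).astype(np.float32));print('board',r, cv2.boxPoints(r))
q=cv2.approxPolyDP(cv2.convexHull(c),6,True)[:,0];P=np.array([plane('top',*p,.014) for p in q]);print(q,P)
for i in range(len(P)):
    d=P[i]-P[i-1];print(' edge',np.linalg.norm(d).round(4),np.degrees(np.arctan2(d[1],d[0])).round(1))
# arch: grey bright rod on blue, centre columns per row
g=(h[...,1]<60)&(h[...,2]>70)
ys=[];xs=[]
for v in list(range(164,178))+list(range(194,213)):
    x=np.where(g[v,243:260])[0]+243
    if len(x): xs.append(x.mean());ys.append(v)
print(list(zip(ys,np.round(xs,1))))
# stem masks
for n,im,(u0,u1,v0,v1) in(('scene',a,(256,274,184,214)),('top',b,(243,258,178,192))):
    hh=cv2.cvtColor(im,cv2.COLOR_RGB2HSV)[v0:v1,u0:u1]
    m=((hh[...,0]<18)|(hh[...,0]>170))&(hh[...,1]>70)&(hh[...,2]<110)
    print(n,u0,v0)
    for i,row in enumerate(m):print(v0+i,''.join('#' if k else '.' for k in row))
```

```text
ring (array([0.6273, 0.2786, 0.0092]), np.float64(0.00249286187830744))
dish ((258.5278015136719, 187.83151245117188), (35.206932067871094, 48.060768127441406), 176.8275146484375) [ 0.5842 -0.0698  0.048 ]
 diam 0.09842765514926737
board ((575.376708984375, -75.25686645507812), (247.74636840820312, 168.30357360839844), 84.29737091064453) [[ 479.3327 -190.1552]
 [ 646.8033 -206.8788]
 [ 671.4208   39.6415]
 [ 503.9501   56.3651]]
[[221 162]
 [305 167]
 [302 223]
 [217 218]] [[ 0.6661  0.0393  0.014 ]
 [ 0.6459 -0.2037  0.014 ]
 [ 0.485  -0.1905  0.014 ]
 [ 0.5038  0.0518  0.014 ]]
 edge 0.1627 -4.4
 edge 0.2438 -94.7
 edge 0.1615 175.3
 edge 0.2431 85.6
[(164, np.float64(249.5)), (165, np.float64(249.5)), (166, np.float64(249.0)), (167, np.float64(249.5)), (168, np.float64(249.5)), (169, np.float64(250.0)), (170, np.float64(250.0)), (171, np.float64(250.0)), (172, np.float64(249.5)), (173, np.float64(249.5)), (174, np.float64(250.0)), (175, np.float64(249.5)), (176, np.float64(250.0)), (177, np.float64(249.5)), (194, np.float64(251.5)), (195, np.float64(251.5)), (196, np.float64(250.5
[... 715 characters left out ...]
#.....#####.####.
197 ###...######.#####
198 ###..#######..####
199 ###..#.######..#..
200 ..##############..
201 ####.#############
202 ......#####......#
203 ......######......
204 .....######.......
205 ......#####.......
206 .....######.......
207 .....######.......
208 ......#####.......
209 .......###........
210 ..................
211 ..................
212 ..................
213 ..................
top 243 178
178 ...............
179 ...............
180 ...............
181 ....####.......
182 ....####.......
183 ...######......
184 ...######......
185 ....#####......
186 .....###.......
187 .......##......
188 .............#.
189 ............##.
190 ...........##..
191 ..........###..
```

Run:
```python
from h import *
np.set_printoptions(precision=4,suppress=True)
a=np.load('a.npy');b=np.load('b.npy')
h=cv2.cvtColor(b,cv2.COLOR_RGB2HSV)
m=(h[...,0]>95)&(h[...,0]<125)&(h[...,1]>90);m[:155]=0;m[222:]=0;m[:,:220]=0;m[:,285:]=0
p=np.argwhere(m)[:,::-1].astype(np.int32);hl=cv2.convexHull(p)[:,0]
W=np.array([plane('top',*q,.048)[:2] for q in hl])*1000
c,r=cv2.minEnclosingCircle(W.astype(np.float32));print('circle',c,r); print(cv2.fitEllipse(W.astype(np.float32)))
for v in (162,213):print('arch',plane('top',[249.3,250.7][v>200],v,.08))
for z in(.165,.145,.109):
  C=np.array([c[0]/1000,c[1]/1000,z]);print(z,proj('scene',C),proj('top',C))
print('tri mid-stem', tri(264.3,192.5,247.9,182.5))
# ray-solve: scene axis u=264.2 @ z .145
for P in([.5885,-.0515,.165],[.585,-.053,.165]):print(P,proj('scene',P),proj('top',P))
# dish arch pixel direction at shoulder heights
d=plane('top',249.3,164,.08)-plane('top',250.6,212,.08);print('arch yaw',np.degrees(np.arctan2(d[1],d[0])))
d=plane('top',249.3,164,.09)-plane('top',249.8,177,.105);print('arch yaw upper',np.degrees(np.arctan2(d[1],d[0])))
```

```text
circle (583.4867553710938, -48.86368179321289) 71.88201141357422
((583.7340087890625, -49.34952926635742), (141.83140563964844, 142.96531677246094), 95.01026916503906)
arch [ 0.6521 -0.0469  0.08  ]
arch [ 0.5126 -0.0487  0.08  ]
0.165 (np.float64(263.3110549895536), np.float64(191.30849889331523)) (np.float64(248.3978073450805), np.float64(182.91600546288055))
0.145 (np.float64(263.26926211145087), np.float64(197.05607233865513)) (np.float64(248.89396649132206), np.float64(183.9133563398728))
0.109 (np.float64(263.1970379593257), np.float64(206.98871248481362)) (np.float64(249.7408874550007), np.float64(185.61578865874978))
tri mid-stem (array([ 0.5837, -0.0467,  0.1633]), np.float64(0.0026804538416751837))
[0.5885, -0.0515, 0.165] (np.float64(260.8680926962175), np.float64(191.45181850783135)) (np.float64(249.41893699018362), np.float64(180.91311991426707))
[0.585, -0.053, 0.165] (np.float64(261.79911540683054), np.float64(190.45064501794258)) (np.float64(250.03562493362426), np.float64(182.2830374183646))
arch yaw 0.7247719531637434
arch yaw upper 2.609231493571708
```

Emit:
apply_moves(deltas=[{"fingers":60,"delta_pos":[0,0,0],"angular":[0,0,0]}])

```text
clock: 0.2
tool_pos: [0.2602, 0.6225, 0.226]
orientation: [179.9, -0.0, -22.7]
force: [0.4, 0.1, 0.2]
opening: 0.0836
gripper_force: 0.0
```

Run:
```python
from h import *
np.set_printoptions(precision=3,suppress=True)
for z in(0,.1,.2):
  for u,v in((157,208),(157,130),(5,210),(62,315)):print(z,u,v,plane('top',u*.64,v*.64,z))
  for u,v in((420,555),(350,598),(455,598)):print(z,'s',u,v,plane('scene',u*.64,v*.64,z))
```

```text
0 157 208 [0.764 0.402 0.   ]
0 157 130 [0.919 0.406 0.   ]
0 5 210 [0.768 0.697 0.   ]
0 62 315 [0.563 0.577 0.   ]
0 s 420 555 [0.742 0.222 0.   ]
0 s 350 598 [0.848 0.221 0.   ]
0 s 455 598 [0.734 0.293 0.   ]
0.1 157 208 [0.738 0.358 0.1  ]
0.1 157 130 [0.879 0.362 0.1  ]
0.1 5 210 [0.741 0.628 0.1  ]
0.1 62 315 [0.553 0.518 0.1  ]
0.1 s 420 555 [0.765 0.255 0.1  ]
0.1 s 350 598 [0.859 0.253 0.1  ]
0.1 s 455 598 [0.758 0.317 0.1  ]
0.2 157 208 [0.711 0.314 0.2  ]
0.2 157 130 [0.84  0.318 0.2  ]
0.2 5 210 [0.714 0.559 0.2  ]
0.2 62 315 [0.544 0.46  0.2  ]
0.2 s 420 555 [0.787 0.287 0.2  ]
0.2 s 350 598 [0.87  0.286 0.2  ]
0.2 s 455 598 [0.781 0.341 0.2  ]
```

```bash
cat >> h.py <<'E'
from scipy.spatial.transform import Rotation as Ro
def go(x,y,z,yaw):
    o=ctrl.get_obs();R=Ro.from_euler('xyz',o['orientation'],degrees=True)
    T=Ro.from_euler('xyz',[180,0,yaw],degrees=True)
    print('d',(R.inv().apply(np.array([x,y,z])-o['tool_pos'])*1000).round(1),'rot',np.degrees((R.inv()*T).as_rotvec()).round(1),'j',np.round(o['joint_pos'],1),'F',np.round(o['force'],1),'op',round(o['opening']*1000,1))
E
python3 -c "
from h import *
go(.40,.28,.226,52)"
```

```text
d [261.1 262.1   0.3] rot [  0.1   0.  -74.7] j [ 83.8  20.6   0.7  -0.  -70.1 -16.5] F [0.4 0.1 0.2] op 83.6
```

Emit:
apply_moves(deltas=[{"fingers":52,"delta_pos":[26,26,0],"angular":[0,0,-7.5]},{"fingers":52,"delta_pos":[52,52,0],"angular":[0,0,-15]},{"fingers":52,"delta_pos":[78,78,0],"angular":[0,0,-22.4]},{"fingers":52,"delta_pos":[104,104,0],"angular":[0,0,-30]},{"fingers":52,"delta_pos":[130,130,0],"angular":[0,0,-37.5]},{"fingers":52,"delta_pos":[156,156,0],"angular":[0,0,-45]},{"fingers":52,"delta_pos":[182,182,0],"angular":[0,0,-52.5]},{"fingers":52,"delta_pos":[208,208,0],"angular":[0,0,-60]},{"fingers":52,"delta_pos":[235,235,0],"angular":[0,0,-67.5]},{"fingers":52,"delta_pos":[261,262,0],"angular":[0,0,-74.7]}])

```text
clock: 1.2
tool_pos: [0.4003, 0.2789, 0.2267]
orientation: [-180.0, -0.0, 52.3]
force: [1.2, 0.5, 0.1]
opening: 0.0523
gripper_force: 0.0
```

```bash
python3 -c "
from h import *
go(.627,.2785,.10,52)"
```

```text
d [138.1 179.7 126.7] rot [-0.  -0.   0.3] j [ 58.    2.7 -22.2  -0.  -65.1  84.3] F [1.2 0.5 0.1] op 52.3
```

Emit:
apply_moves(deltas=[{"fingers":52,"delta_pos":[27,36,5],"angular":[0,0,0]},{"fingers":52,"delta_pos":[55,72,20],"angular":[0,0,0]},{"fingers":52,"delta_pos":[83,108,50],"angular":[0,0,0]},{"fingers":52,"delta_pos":[110,144,80],"angular":[0,0,0]},{"fingers":52,"delta_pos":[130,170,105],"angular":[0,0,0]},{"fingers":52,"delta_pos":[138,179.5,126.5],"angular":[0,0,0]},{"fingers":52,"delta_pos":[138,179.5,126.5],"angular":[0,0,0]}])

```text
clock: 1.9
tool_pos: [0.626, 0.2768, 0.0948]
orientation: [-179.9, 0.4, 51.9]
force: [-0.8, -0.7, -0.6]
opening: 0.0521
gripper_force: 0.0
```

```bash
python3 -c "
from h import *
go(.627,.2785,.003,52)
b=snap('top');a=snap('scene')
cr=lambda im,u,v:cv2.resize(im[v-40:v+40,u-40:u+40,::-1],None,fx=5,fy=5)
cv2.imwrite('pics/e.png',np.hstack([cr(b,140,177),cr(a,330,340)]))"
```

```text
d [ 2.6 -0.1 91.8] rot [-0.1  0.4 -0.1] j [ 40.1  27.3  -6.8  -0.  -56.3 101.8] F [-0.8 -0.7 -0.6] op 52.1
```

View pics/e.png

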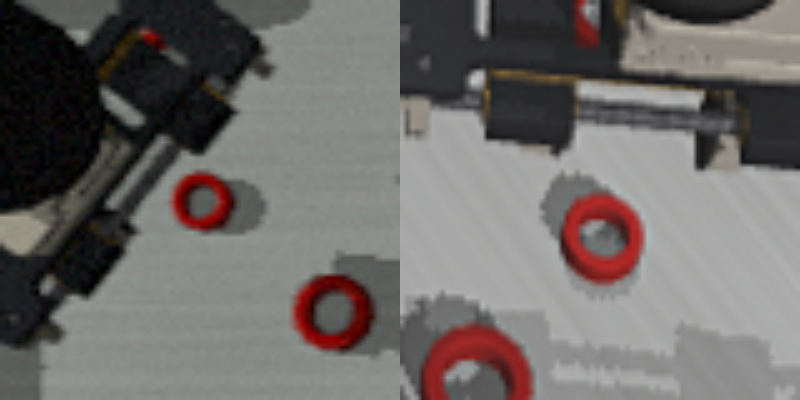

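The picture shows the open fingers on either side of the ring, still above it, which fits their height in both views. The ring is at crop pixel (203,202) in the top half and (602,238) in the scene half.

Emit:
apply_moves(deltas=[{"fingers":52,"delta_pos":[1.5,0,30],"angular":[0,0.2,0]},{"fingers":52,"delta_pos":[1.5,0,60],"angular":[0,0.2,0]},{"fingers":52,"delta_pos":[1.5,0,78],"angular":[0,0.2,0]},{"fingers":52,"delta_pos":[1.5,0,86],"angular":[0,0.2,0]},{"fingers":52,"delta_pos":[1.5,0,86],"angular":[0,0.2,0]},{"fingers":52,"delta_pos":[1.5,0,86],"angular":[0,0.2,0]}])

```text
clock: 2.6
tool_pos: [0.6281, 0.2808, 0.0162]
orientation: [179.9, -0.3, 52.1]
force: [0.3, 0.1, -0.4]
opening: 0.052
gripper_force: 0.0
```

```bash
python3 -c "
from h import *
go(.627,.2785,.003,52)"
```

```text
d [-2.6  0.6 13.2] rot [ 0.1 -0.3  0.1] j [ 40.3  31.9 -10.9  -0.  -46.8 101.8] F [ 0.3  0.1 -0.4] op 52.0
```

Emit:
apply_moves(deltas=[{"fingers":52,"delta_pos":[-1,0.5,6],"angular":[0,0,0]},{"fingers":52,"delta_pos":[-1,0.5,11],"angular":[0,0,0]},{"fingers":52,"delta_pos":[-1,0.5,11],"angular":[0,0,0]}])

```text
clock: 2.9
tool_pos: [0.6269, 0.2786, 0.0026]
orientation: [-180.0, -0.2, 52.0]
force: [-0.6, 0.1, -0.6]
opening: 0.0521
gripper_force: 0.0
```

```bash
python3 -c "
from h import *
go(.627,.2785,.003,52)"
```

```text
d [ 0.   0.2 -0.4] rot [-0.  -0.2  0. ] j [ 4.020e+01  3.280e+01 -1.150e+01 -1.000e-01 -4.560e+01  1.019e+02] F [-0.6  0.1 -0.6] op 52.1
```

Emit:
apply_moves(deltas=[{"fingers":20,"delta_pos":[0,0,0],"angular":[0,0,0]},{"fingers":20,"delta_pos":[0,0,0],"angular":[0,0,0]},{"fingers":20,"delta_pos":[0,0,0],"angular":[0,0,0]},{"fingers":20,"delta_pos":[0,0,0],"angular":[0,0,0]},{"fingers":20,"delta_pos":[0,0,0],"angular":[0,0,0]},{"fingers":20,"delta_pos":[0,0,-10],"angular":[0,0,0]},{"fingers":20,"delta_pos":[0,0,-50],"angular":[0,0,0]},{"fingers":20,"delta_pos":[0,0,-100],"angular":[0,0,0]},{"fingers":20,"delta_pos":[0,0,-150],"angular":[0,0,0]},{"fingers":20,"delta_pos":[0,0,-200],"angular":[0,0,0]}])

```text
clock: 3.9
tool_pos: [0.6265, 0.278, 0.2061]
orientation: [180.0, -0.2, 52.0]
force: [0.6, 1.2, 0.3]
opening: 0.0332
gripper_force: 30.0
```

```bash
python3 -c "
from h import *
go(.583,-.048,.22,52)"
```

```text
d [-283.7  166.3  -15. ] rot [ 0.  -0.2  0. ] j [ 40.2  22.1   0.3  -0.  -68.  101.9] F [0.6 1.2 0.3] op 33.2
```

Emit:
apply_moves(deltas=[{"fingers":20,"delta_pos":[-15,9,-9],"angular":[0,0,0]},{"fingers":20,"delta_pos":[-50,29,-9],"angular":[0,0,0]},{"fingers":20,"delta_pos":[-90,53,-9],"angular":[0,0,0]},{"fingers":20,"delta_pos":[-130,76,-9],"angular":[0,0,0]},{"fingers":20,"delta_pos":[-170,100,-9],"angular":[0,0,0]},{"fingers":20,"delta_pos":[-210,123,-9],"angular":[0,0,0]},{"fingers":20,"delta_pos":[-245,144,-9],"angular":[0,0,0]},{"fingers":20,"delta_pos":[-270,158,-9],"angular":[0,0,0]},{"fingers":20,"delta_pos":[-283.5,166,-9],"angular":[0,0,0]},{"fingers":20,"delta_pos":[-283.5,166,-9],"angular":[0,0,0]}])

```text
clock: 4.9
tool_pos: [0.5828, -0.049, 0.2116]
orientation: [180.0, -0.2, 51.9]
force: [0.1, 0.4, -0.3]
opening: 0.0336
gripper_force: 30.0
```

```bash
python3 -c "
from h import *
go(.583,-.048,.18,52)
b=snap('top');a=snap('scene')
cr=lambda im,u,v:cv2.resize(im[v-40:v+40,u-40:u+40,::-1],None,fx=5,fy=5)
cv2.imwrite('pics/f.png',np.hstack([cr(b,251,188),cr(a,264,195)]))
h=cv2.cvtColor(a,cv2.COLOR_RGB2HSV)
m=(((h[...,0]<8)|(h[...,0]>172))&(h[...,1]>150)&(h[...,2]>50)).astype(np.uint8)
for r in cv2.connectedComponentsWithStats(m)[2]:
  if r[4]>10: print(r)
print('expect ring at',proj('scene',[.583,-.048,.213+.005]))"
```

```text
d [ 0.8 -0.5 31.6] rot [ 0.  -0.2 -0.1] j [ 1.430e+01  1.260e+01 -1.240e+01 -1.000e-01 -6.480e+01  1.277e+02] F [ 0.1  0.4 -0.3] op 33.6
[     0      0    512    384 195679]
[257 169  14  15 153]
[159 172  22  19 336]
[323 292  19  21 220]
[294 365  22  19 220]
expect ring at (np.float64(263.82232750345196), np.float64(175.36905059393987))
```

View pics/f.png

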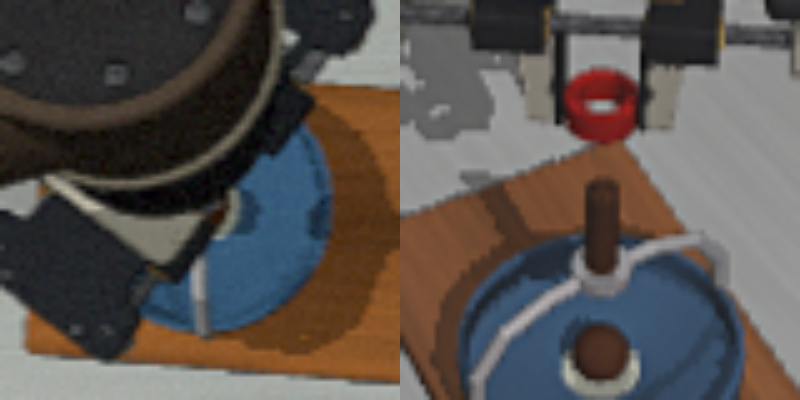

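The ring hangs centred over the stem in the scene view: ring centre u≈264, stem u≈264.2.

Emit:
apply_moves(deltas=[{"fingers":20,"delta_pos":[1,0,10],"angular":[0,0,0]},{"fingers":20,"delta_pos":[1.5,-0.8,25],"angular":[0,0,0]},{"fingers":20,"delta_pos":[1.5,-0.8,36],"angular":[0,0,0]},{"fingers":20,"delta_pos":[1.5,-0.8,42],"angular":[0,0,0]},{"fingers":20,"delta_pos":[1.5,-0.8,48],"angular":[0,0,0]},{"fingers":20,"delta_pos":[1.5,-0.8,54],"angular":[0,0,0]},{"fingers":20,"delta_pos":[1.5,-0.8,54],"angular":[0,0,0]},{"fingers":20,"delta_pos":[1.5,-0.8,54],"angular":[0,0,0]}])

```text
clock: 5.8
tool_pos: [0.5837, -0.0455, 0.1572]
orientation: [180.0, -0.2, 52.0]
force: [-0.0, -0.9, 0.0]
opening: 0.0335
gripper_force: 30.0
```

```bash
python3 -c "
from h import *
go(.5835,-.0475,.145,52)
a=snap('scene')
cv2.imwrite('pics/g.png',cv2.resize(a[165:245,214:314,::-1],None,fx=7,fy=7,interpolation=cv2.INTER_CUBIC))"
```

```text
d [-1.7  1.  12.2] rot [ 0.  -0.2  0. ] j [ 1.460e+01  1.520e+01 -1.650e+01 -1.000e-01 -5.810e+01  1.275e+02] F [-0.  -0.9  0. ] op 33.5
```

View pics/g.png

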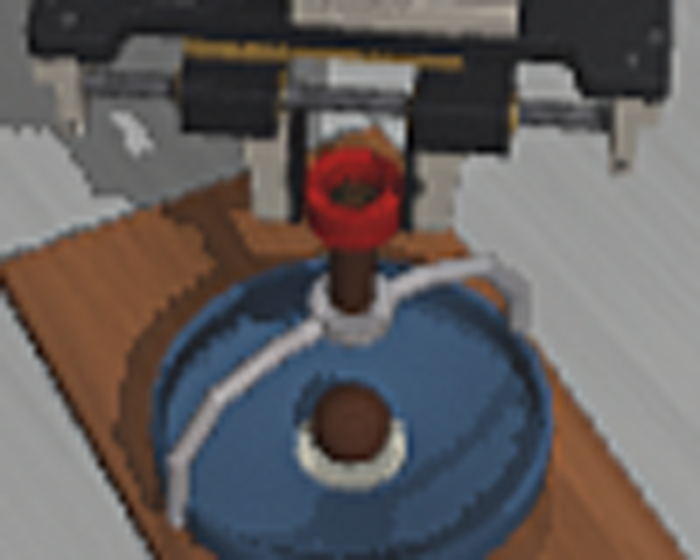

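The ring is threaded on the stem at about (354,198), with the stem tip visible centred in the hole at (355,190). The truffle sits in the white circle.

Emit:
apply_moves(deltas=[{"fingers":20,"delta_pos":[-1,0.6,5],"angular":[0,0,0]},{"fingers":20,"delta_pos":[-1,0.6,10],"angular":[0,0,0]},{"fingers":20,"delta_pos":[-1,0.6,15],"angular":[0,0,0]},{"fingers":20,"delta_pos":[-1,0.6,15],"angular":[0,0,0]},{"fingers":20,"delta_pos":[-1,0.6,15],"angular":[0,0,0]}])

```text
clock: 6.35
tool_pos: [0.5833, -0.0467, 0.1418]
orientation: [-180.0, -0.2, 52.0]
force: [0.2, 0.4, 0.1]
opening: 0.033
gripper_force: 30.0
```

```bash
python3 -c "
from h import *
go(.5835,-.0475,.150,52)"
```

```text
d [-0.5  0.6 -8.2] rot [-0.  -0.2  0. ] j [ 1.450e+01  1.610e+01 -1.750e+01 -1.000e-01 -5.630e+01  1.276e+02] F [0.2 0.4 0.1] op 33.0
```

Emit:
apply_moves(deltas=[{"fingers":56,"delta_pos":[0,0,0],"angular":[0,0,0]},{"fingers":56,"delta_pos":[0,0,0],"angular":[0,0,0]},{"fingers":56,"delta_pos":[0,0,0],"angular":[0,0,0]},{"fingers":56,"delta_pos":[0,0,0],"angular":[0,0,0]},{"fingers":56,"delta_pos":[0,0,0],"angular":[0,0,0]},{"fingers":56,"delta_pos":[0,0,0],"angular":[0,0,0]}])

```text
clock: 6.95
tool_pos: [0.5835, -0.0466, 0.1421]
orientation: [180.0, -0.2, 52.0]
force: [0.4, 0.1, -0.2]
opening: 0.0557
gripper_force: 0.0
```

```bash
python3 -c "
from h import *
go(.5835,-.0475,.1315,52)
a=snap('scene')
print('seated ring expected',proj('scene',[.5835,-.0475,.117]))
cv2.imwrite('pics/i.png',cv2.resize(a[165:245,214:314,::-1],None,fx=7,fy=7,interpolation=cv2.INTER_CUBIC))"
```

```text
d [-0.7  0.6 10.6] rot [ 0.  -0.2  0. ] j [ 1.450e+01  1.600e+01 -1.750e+01 -1.000e-01 -5.630e+01  1.276e+02] F [ 0.4  0.1 -0.2] op 55.7
seated ring expected (np.float64(263.5147554844439), np.float64(205.19455905242143))
```

View pics/i.png

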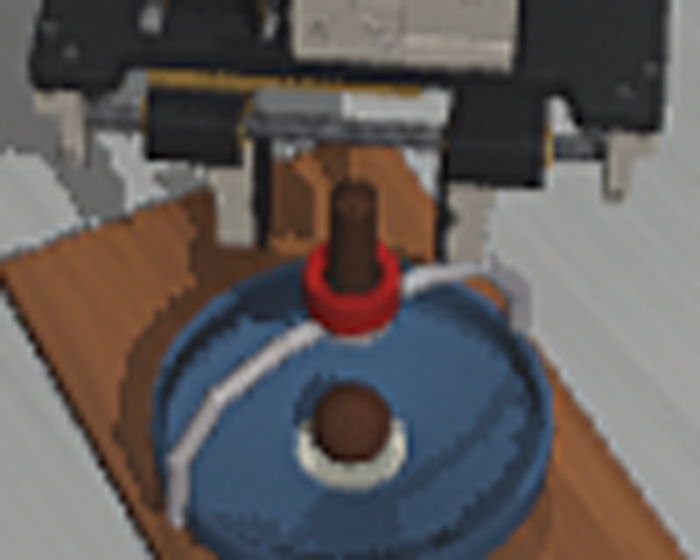

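The red ring is seated on the shoulder at (352,288), about 1 px from where it should project. The stem at (353,230) is centred between the fingers.

Emit:
apply_moves(deltas=[{"fingers":56,"delta_pos":[-0.5,0.4,5],"angular":[0,0.2,0]},{"fingers":45,"delta_pos":[-0.5,0.4,10],"angular":[0,0.2,0]},{"fingers":35,"delta_pos":[-0.5,0.4,10],"angular":[0,0.2,0]},{"fingers":26,"delta_pos":[-0.5,0.4,10],"angular":[0,0.2,0]},{"fingers":22,"delta_pos":[-0.5,0.4,10],"angular":[0,0.2,0]},{"fingers":20,"delta_pos":[-0.5,0.4,10],"angular":[0,0.2,0]},{"fingers":18,"delta_pos":[-0.5,0.4,10],"angular":[0,0.2,0]},{"fingers":16,"delta_pos":[-0.5,0.4,10],"angular":[0,0.2,0]},{"fingers":10,"delta_pos":[-0.5,0.4,10],"angular":[0,0.2,0]},{"fingers":5,"delta_pos":[-0.5,0.4,10],"angular":[0,0.2,0]}])

```text
clock: 8.0
tool_pos: [0.5834, -0.0471, 0.1321]
orientation: [-180.0, -0.4, 52.0]
force: [-1.8, 0.4, 0.1]
opening: 0.0152
gripper_force: 30.0
```

```bash
python3 -c "
from h import *
go(.5835,-.0475,.1315,52);print(ctrl.get_obs()['tool_pos'])"
```

```text
d [-0.2  0.3  0.6] rot [-0.  -0.4  0. ] j [ 14.3  16.5 -18.2  -0.3 -54.9 127.9] F [-1.8  0.4  0.1] op 15.2
[ 0.58335205 -0.04712202  0.13214806]
```

Emit:
apply_moves(deltas=[{"fingers":5,"delta_pos":[0,0,-1],"angular":[0,0,0]},{"fingers":5,"delta_pos":[0,0,-4],"angular":[0,0,0]},{"fingers":5,"delta_pos":[0,0,-10],"angular":[0,0,0]},{"fingers":5,"delta_pos":[0,0,-17],"angular":[0,0,0]},{"fingers":5,"delta_pos":[0,0,-25],"angular":[0,0,0]},{"fingers":5,"delta_pos":[0,0,-33],"angular":[0,0,0]},{"fingers":5,"delta_pos":[0,0,-40],"angular":[0,0,0]},{"fingers":5,"delta_pos":[0,0,-46],"angular":[0,0,0]},{"fingers":5,"delta_pos":[0,0,-49],"angular":[0,0,0]},{"fingers":5,"delta_pos":[0,0,-50],"angular":[0,0,0]}])

```text
clock: 9.0
tool_pos: [0.5834, -0.0475, 0.1825]
orientation: [180.0, -0.4, 52.0]
force: [-0.1, 0.7, -3.8]
opening: 0.0154
gripper_force: 30.0
```

Emit:
apply_moves(deltas=[{"fingers":5,"delta_pos":[0,0,-2],"angular":[0,0,0]},{"fingers":5,"delta_pos":[0,0,-7],"angular":[0,0,0]},{"fingers":5,"delta_pos":[0,0,-14],"angular":[0,0,0]},{"fingers":5,"delta_pos":[0,0,-22],"angular":[0,0,0]},{"fingers":5,"delta_pos":[0,0,-30],"angular":[0,0,0]},{"fingers":5,"delta_pos":[0,0,-38],"angular":[0,0,0]},{"fingers":5,"delta_pos":[0,0,-45],"angular":[0,0,0]},{"fingers":5,"delta_pos":[0,0,-49],"angular":[0,0,0]},{"fingers":5,"delta_pos":[0,0,-50],"angular":[0,0,0]},{"fingers":5,"delta_pos":[0,0,-50],"angular":[0,0,0]}])

```text
clock: 10.0
tool_pos: [0.583, -0.0478, 0.232]
orientation: [-180.0, -0.4, 52.0]
force: [-0.4, 0.4, -3.0]
opening: 0.0149
gripper_force: 30.0
```

```bash
python3 -c "
from h import *
go(.5835,-.0475,.235,-44);print(ctrl.get_obs()['tool_pos'])
a=snap('scene')
cv2.imwrite('pics/j.png',cv2.resize(a[125:225,204:324,::-1],None,fx=6,fy=6,interpolation=cv2.INTER_CUBIC))"
```

```text
d [ 0.6  0.3 -2.9] rot [-0.3 -0.3 96. ] j [ 14.3  11.8 -10.6  -0.3 -67.3 127.8] F [-0.4  0.4 -3. ] op 14.9
[ 0.58295314 -0.04777779  0.23204633]
```

View pics/j.png

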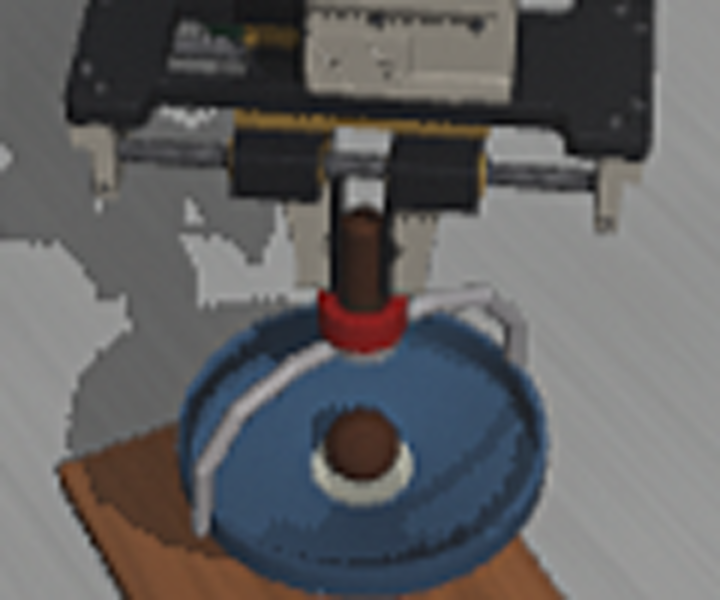

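The dish hangs level with the ring seated at (363,325) and the truffle in the white circle at (362,445).

Emit:
apply_moves(deltas=[{"fingers":5,"delta_pos":[0,0,0],"angular":[0,0,0.5]},{"fingers":5,"delta_pos":[0,0,0],"angular":[0,0,2]},{"fingers":5,"delta_pos":[0,0,0],"angular":[0,0,4.5]},{"fingers":5,"delta_pos":[0,0,0],"angular":[0,0,8]},{"fingers":5,"delta_pos":[0,0,0],"angular":[0,0,12]},{"fingers":5,"delta_pos":[0,0,0],"angular":[0,0,16]},{"fingers":5,"delta_pos":[0,0,0],"angular":[0,0,20]},{"fingers":5,"delta_pos":[0,0,0],"angular":[0,0,24]},{"fingers":5,"delta_pos":[0,0,0],"angular":[0,0,28]},{"fingers":5,"delta_pos":[0,0,0],"angular":[0,0,32]}])

```text
clock: 11.05
tool_pos: [0.583, -0.0478, 0.2318]
orientation: [-179.8, -0.3, 19.8]
force: [-0.3, 0.2, -5.0]
opening: 0.0149
gripper_force: 30.0
```

Emit:
apply_moves(deltas=[{"fingers":5,"delta_pos":[0,0,0],"angular":[0,0,4]},{"fingers":5,"delta_pos":[0,0,0],"angular":[0,0,8]},{"fingers":5,"delta_pos":[0,0,0],"angular":[0,0,12]},{"fingers":5,"delta_pos":[0,0,0],"angular":[0,0,16]},{"fingers":5,"delta_pos":[0,0,0],"angular":[0,0,20]},{"fingers":5,"delta_pos":[0,0,0],"angular":[0,0,24]},{"fingers":5,"delta_pos":[0,0,0],"angular":[0,0,28]},{"fingers":5,"delta_pos":[0,0,0],"angular":[0,0,32]},{"fingers":5,"delta_pos":[0,0,0],"angular":[0,0,36]},{"fingers":5,"delta_pos":[0,0,0],"angular":[0,0,40]}])

```text
clock: 12.05
tool_pos: [0.583, -0.0478, 0.2318]
orientation: [-179.6, -0.1, -20.2]
force: [0.5, 0.1, -3.9]
opening: 0.0154
gripper_force: 30.0
```

Emit:
apply_moves(deltas=[{"fingers":5,"delta_pos":[0,0,0],"angular":[0,0,4]},{"fingers":5,"delta_pos":[0,0,0],"angular":[0,0,8]},{"fingers":5,"delta_pos":[0,0,0],"angular":[0,0,12]},{"fingers":5,"delta_pos":[0,0,0],"angular":[0,0,16]},{"fingers":5,"delta_pos":[0,0,0],"angular":[0,0,19.2]},{"fingers":5,"delta_pos":[0,0,0],"angular":[0,0,21.6]},{"fingers":5,"delta_pos":[0,0,0],"angular":[0,0,23]},{"fingers":5,"delta_pos":[0,0,0],"angular":[0,0,23.5]},{"fingers":5,"delta_pos":[0,0,0],"angular":[0,0,23.5]},{"fingers":5,"delta_pos":[0,0,0],"angular":[0,0,23.5]}])

```text
clock: 13.05
tool_pos: [0.583, -0.0478, 0.2321]
orientation: [-179.6, 0.0, -43.5]
force: [0.4, 0.0, -5.1]
opening: 0.0152
gripper_force: 30.0
```

```bash
python3 -c "
from h import *
go(.5835,-.0475,.232,-43.5)
a=snap('scene');b=snap('top')
np.save('a2.npy',a);np.save('b2.npy',b)
c=lambda im,u,v:cv2.resize(im[v-50:v+50,u-50:u+50,::-1],None,fx=4,fy=4,interpolation=cv2.INTER_CUBIC)
cv2.imwrite('pics/k.png',np.hstack([c(b,255,188),c(a,264,180)]))"
```

```text
d [ 0.1 -0.5  0.1] rot [-0.4  0.   0. ] j [ 14.3  11.8 -10.6  -0.3 -67.3  32.4] F [ 0.4  0.  -5.1] op 15.2
```

View pics/k.png

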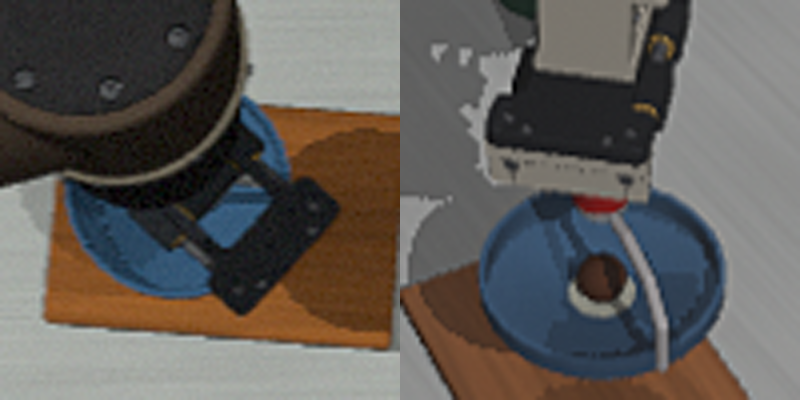

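```bash
python3 -c "
from h import *
for zz in(.02,.03,.04):
  for n,(u,v),z0 in(('init A',(239,239),.014),('init B',(288.4,211.5),.014),('now',(279.3,221),.1145)):
    d=plane('scene',u,v,z0+zz)-np.array([.5832,-.0475,0]);print(zz,n,np.hypot(d[0],d[1]).round(4),np.degrees(np.arctan2(d[1],d[0])).round(1))
P=[]
for y in(.065,-.03):
  for yaw in(80,85,90):
    t=np.radians(yaw);print(yaw,proj('scene',[.5832+.067*np.cos(t),-.0475+.067*np.sin(t),.1145+.034]));
  break
o=ctrl.get_obs();print(o['qvel'].round(2),o['gripper_force'])
"
```

```text
0.02 init A 0.0722 0.6
0.02 init B 0.0818 -175.4
0.02 now 0.0713 87.2
0.03 init A 0.0759 5.4
0.03 init B 0.0764 -180.0
0.03 now 0.0781 83.9
0.04 init A 0.0801 9.8
0.04 init B 0.0716 174.8
0.04 now 0.085 81.2
80 (np.float64(275.1847053389069), np.float64(217.06328544613606))
85 (np.float64(277.52603226412185), np.float64(216.2126249131869))
90 (np.float64(279.749140003501), np.float64(215.20810025653776))
[ 0.03 -0.12  0.03 -0.09 -0.09 -0.08] 29.999283151701093
```

The arch now runs at about 85°, along the board's long sides at about 85.3°. The last picture shows the truffle in the circle at (603,278) and the ring on the stem at (600,200). I'll let it settle briefly, then hand in.

Emit:
apply_moves(deltas=[{"fingers":5,"delta_pos":[0,0,0],"angular":[0,0,0]},{"fingers":5,"delta_pos":[0,0,0],"angular":[0,0,0]},{"fingers":5,"delta_pos":[0,0,0],"angular":[0,0,0]},{"fingers":5,"delta_pos":[0,0,0],"angular":[0,0,0]},{"fingers":5,"delta_pos":[0,0,0],"angular":[0,0,0]},{"fingers":5,"delta_pos":[0,0,0],"angular":[0,0,0]}])

```text
clock: 13.75
tool_pos: [0.5831, -0.0478, 0.2321]
orientation: [-179.6, 0.0, -43.5]
force: [-0.1, -0.2, -4.9]
opening: 0.0152
gripper_force: 30.0
```

```bash
python3 -c "
from plant import ctrl
print(ctrl.close_job())"
```

```text
the job is handed in; nothing more can be done
None
```

I handed the job in at 13.8 s (the hand-in gave no verdict): the smallest red ring is seated on the shoulder, the truffle was inside the white circle in the last picture, and the dish is held level and steady about 10 cm above the board, with its arch along the long sides to within about 2°.

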